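# Set a carved plaque under the drill bit, clamp it and check the centre

## Robot

A 6-joint arm with a two-finger parallel gripper is mounted at the origin on the work surface. World frame = base frame: x ahead of the robot, y to its left, z up, the work surface at z = 0. Lengths are in m, angles in rad, forces in N, time in s.
With the tool pointing down it reaches from about 0.3 to 0.875 m from the base axis. Payload 6.4 kg.
Tool frame: the origin (TCP) lies at the very end of the fingers, on their centre line; the grasp point (between the pads) lies 19 mm behind it; z points along the fingers, y is the line along which they close (so a half turn about z gives the same grasp; the last joint's range is limited). The gripper opens to 85 mm and grips with 20 to 120 N. Pads are 22 mm wide; open, the fingers measure 114 mm over their backs; the gripper's body (76 mm by 85 mm) begins 54 mm behind the grasp point. The pads swing forward as they close: fully open they stand 13 mm farther back than shut.
Start: joints at [-1.421, 0.181, 1.607, -0, 1.354, -0.206], TCP at [0.2, -0.539, 0.231] pointing down, gripper open.
Joint ranges: [-2.99, 2.99], [-0.89, 2.07], [0.3, 2.58], [-1.14, 4.28], [0, 2.63], [-3.12, 3.12]. Speed limits (rad/s): [2.57, 2.57, 3.01, 3.14, 3.14, 3.14].

## Interface

Orientations are given as a unit quaternion [w, x, y, z].
In Python, from bench import telemetry, camera, ctrl, spotter gives the robot as it stands.
- The arm moves only by the tool send_rows, never from a script. Its argument "series" is a list of rows, each a list of 3 entries, a list of its own where there are three numbers: the turn, a rotation vector about the world's x, y, z in degrees, then the shift along the world's x, y, z in mm, then the closure, from -1 (fully open) to 1 (shut), so that 0 is half open. In form: [[[rx, ry, rz], [dx, dy, dz], gripper], ...]. A call has 1 to 10 rows; each row is the pose to reach, as a shift and turn from the pose commanded when the call began; what a row does not reach only later rows make up. A row lasts 1/8 s, in which the tool goes at most 62.5 mm and 10.7 degrees, less where a joint would pass 70% of its speed; a pose out of reach is approached as far as the arm can. A call with a gripper value outside its range is refused whole. The fingers move at their own pace and stop on an object; the grip force is fixed at half the most. Time passes only in rows, so rows that repeat a pose let the fingers close. It gives the time, the measured TCP pose, the force, the opening and the grip force at its end, in the units of the state.
- telemetry.get_obs(): the state, without advancing time (a new reading comes with each control period).
- camera(name): name is "side" or "top" or "wrist"; returns a dict with "pixels" (400x640x3 uint8, red, green, blue), "camera_matrix" (3x3 intrinsics, pixels), "dist_coeffs" ([k1, k2, p1, p2, k3] as OpenCV has them; the pictures are not rectified), "xyz" and "orientation" of the camera in the world. Camera axes: x right, y up, looking along -z (the intrinsics and any distortion apply to the point x, -y, -z); pixel columns grow to the right and rows downward; lengths in m; the calibration is good to about 2 mm. A picture is of the moment at which its call begins. There is no depth.
- ctrl.hand_in(): hands the job in; it is judged then, once.
Trained networks look in the newest picture that a camera, given by its name, has taken for a name from the list of things; names that differ only in an ending like _2 or _b are one class to them, and where a whole thing is asked for, a point or a joint stands for the part that bears it (a point fixed in the world has none). Each returns a list of dicts, best first, with "conf" (0 to 1); they miss things now and then, are a little off and sometimes report something else, mostly with a low value. They report only what shows in the picture. A call takes as long as a camera call. They do not tell look-alikes from the thing itself.
- spotter.boxes_of(thing, camera): "xyz" ([x, y, z] in m, in world coordinates, good to about 4 mm: the middle of the surface that is visible of it).
- spotter.landmark_of(thing, camera): "xyz" ([x, y, z] in m, in world coordinates, good to about 4 mm: a listed point, or the origin of a listed thing).
The state is a dict: "time_s": time; "q": joint angles; "dq": joint speeds; "joint_efforts": joint torques, N m; "eef_pos": TCP position; "eef_rot": TCP orientation; "wrist_force": force on the tool from outside, world axes, zero at the start; "torque": the same for the moment, N m; "opening": opening from 0.0 (shut) to 1.0 (fully open); "grasp_force": force on a finger pad.
Only numpy, scipy, OpenCV 4.12 (cv2) and the standard library are available. Lean on these libraries where they do the work, as an engineer would, in place of code of your own. Each camera call takes 0.05 s, during which the arm holds its last target. There are 200 camera calls.

## Task

The pine plaque gets a hanging hole: slide it along the drill press table, without lifting it, until its pencil cross sits right under the bit's point, then lock it there by pushing the cam lever of the hold-down clamp fully down. Check the setting by pulling the feed handle fully down so that the point touches the cross, and let the handle come back up, leaving the plaque clamped with its cross under the point. The bit must touch the wood nowhere but on the cross; leave the other tools where they lie.

Things in the scene. Friction and masses are not known exactly. Their poses are not given: they have to be found in the camera images.
- press: bench drill press (motor off), bolted down: grey table, green head, black belt cover, column 367 mm high. Origin: on the bench right under the spindle; +y points out of the throat to its front, +x away from the robot, +z up. Directions and x, y below are in this frame.
- press_table (a point): point of the flat work table's top right under the spindle, 32 mm above the bench; the table spans x -100 to 100, y -190 to 170 mm about it
- press_head (a point): on the spindle axis at the underside of the head, 165 mm above the bench. Head and belt cover fill x -33 to 33, y -223 to 27 mm, up to 305 mm above the bench; below them hangs the chuck, 34 mm thick
- plaque: live-edge pine plaque, 200 mm long (its y), 58 mm wide over the bark (its x), 22 mm thick, 0.11 to 0.23 kg, loose on the press table, cross end (-y) towards the bit, within 0.24 rad of the press's yaw. Origin: centre of its underside. Carved rosette, 42 mm across, at y +55 mm. A gripper from above has room around y +75 mm.
- mark (a point): centre of the pencil cross (two 26 mm strokes) on the plaque's top face, 28 mm from its -y end (plaque frame 0, -72, 22 mm)
- bit_tip (a point): point of the 6 mm bit in the chuck. With the feed handle up it hangs 20 mm above the plaque's top face (74 mm above the bench); it moves straight down 22 mm per rad of the feed handle
- quill: quill with chuck and bit, which go up and down with the feed handle; origin at the bit's point
- feed (a joint): three-spoke feed handle on the -x side: 0 = up (sprung, goes back by itself when let go), grows as the front spoke is pulled down; bit meets plaque at about 0.91, depth stop at 1.0 rad. The spring needs 2 to 5 N at the knob. The spokes turn in an upright plane (press y-z) at x -95 mm
- feed_knob (a point): centre of the black ball (28 mm across) at the end of the front spoke, 105 mm from the handle's axis; the spoke (10 mm thick) points forward (+y) and up, at 0.61 rad minus the joint value above level
- feed_pivot (a point): on the axis of the feed handle, in the plane of the spokes (215 mm above the bench); the axis runs along press x
- clamp (a joint): cam lever of the hold-down clamp: near 0 = open (lever up, foot about 9 mm clear of the plaque), grows as the lever is pushed over to +x and down, 1.0 = locked, lever nearly level. Stays where it is left; needs 4 to 10 N at the grip. Its cam tilts the hold-down bar so that the foot presses on the plaque
- clamp_pivot (a point): hinge of the cam lever, 88 mm above the bench, axis along press y. The clamp's bolt and heel stand on the table at x 41 to 101, y 77 to 103 mm; its steel bar (22 mm wide) reaches from there over the plaque's place to x -3 mm, 64 to 93 mm above the bench
- clamp_grip (a point): middle of the upper (robot-facing while open) face of the black grip on the cam lever, 65 mm from the hinge; grip 78 mm long (32 to 110 mm from the hinge), 22 mm wide, 15 mm thick. The lever points to +x, at 1.1 rad minus the joint value above level
- clamp_foot: sprung rubber foot, 20 mm across, under the toe of the hold-down bar; origin: centre of its underside. When locked it presses down with about 15 N at press x 8, y 90 mm, so the plaque should point out to the front (+y), within about 12 degrees of the press's yaw
- gouge: carving gouge, 240 mm long, wooden handle with a yellow band; bystander. Origin: under the joint of handle and blade
- chisel: carving chisel, 225 mm long, pale handle with a red band; bystander. Origin: under the joint of handle and blade
- mallet: round carver's mallet standing on its head, 237 mm tall; bystander. Origin: centre of its underside
- square: try square, 100 mm wooden stock and 150 mm steel blade; bystander. Origin: under the middle of the stock
- pencil: flat red carpenter's pencil, 180 mm long; bystander. Origin: under its middle
- chuck_key: T-shaped steel chuck key, 64 mm long, lying on the rear part of the press table; bystander. Origin: under the cross bar end of its shank
- brush: bench brush, 240 mm long; bystander. Origin: under its middle
There are look-alikes about, which are no part of the job. Leave any blue look-alike of the plaque alone.

How it is judged:
On the way, in this order (a step that is already met when the one before it is completed fails the run):
1. the plaque lies on the press table with its pencil cross under the bit's point (within 4 mm sideways) (horizontal distance between mark and bit_tip below 0.004 m), for 0.2 s.
2. the hold-down clamp is locked down on the plaque, cross still under the point (horizontal distance between mark and bit_tip below 0.004 m and value of joint clamp above 0.85 rad and contact force between clamp_foot and plaque above 5 N), for 0.2 s.
3. the feed handle is pulled down and the bit's point touches the clamped plaque on the cross (all of step 2 and value of joint feed above 0.88 rad and contact force between quill and plaque above 2 N), for 0.1 s.
At the end, for the whole second after the job is handed in: The plaque lies flat and still on the press table with the pencil cross within 4 mm (sideways) of right under the bit's point, the hold-down clamp is locked (lever joint above 0.85 rad, foot pressing on the plaque with over 5 N) and the feed handle is back up (below 0.1 rad) (all of step 2 and value of joint feed below 0.1 rad and linear speed of plaque below 0.01 m/s and angle between plaque's own z axis and vertical below 0.05 rad); the robot touches nothing.
It fails at once if the plaque is lifted more than 12 mm off the press table (z of plaque in the frame of press above 0.044 m).
It fails at once if the plaque slides or tips off the press table (z of plaque in the frame of press below 0.022 m or angle between plaque's own z axis and vertical above 0.2 rad).
It fails at once if the bit touches the plaque more than 6 mm away from the cross (contact force between quill and plaque above 1 N and horizontal distance between mark and bit_tip above 0.006 m).
It fails at once if another tool is pushed more than 30 mm from its place (distance of any of gouge, chisel, mallet, square, pencil, chuck_key, brush from where it was at the start of the episode above 0.03 m).
It also fails if it takes over 72 s, if anything falls off the work surface, if the arm or the gripper's body presses on something with over 40 N, if the wrist force passes 120 N, or if a joint passes its speed limit or range.

## Working session

There is one attempt and no reset: what is moved stays moved. The work goes in short steps, Python scripts to look and compute and a tool call to move; the robot and the scene stay as the last step left them, time stands still between calls to the robot, and variables do not carry over. Pictures are saved under pics/ and viewed, at most 10 in all, crops included, and the job is handed in when it is done.

Besides the shell and the picture viewer there is one more tool, called after "Call:" in YAML: its name, and indented under it one key for each argument. send_rows: Moves the arm, as the interface text tells. Its arguments: {"type":"object","properties":{"series":{"type":"array","items":{"type":"array"}}},"required":["series"]}

```bash
mkdir -p pics; cat > h.py <<'E'
import numpy as np, cv2
from scipy.spatial.transform import Rotation as R
from bench import telemetry, camera, ctrl, spotter
def M(c):
    q=c['orientation']; return R.from_quat([q[1],q[2],q[3],q[0]]).as_matrix()
def px(c,p):
    d=(np.atleast_2d(p)-np.array(c['xyz']))@M(c); d=d*[1,-1,-1]
    return cv2.projectPoints(d.reshape(-1,1,3),np.zeros(3),np.zeros(3),np.array(c['camera_matrix']),np.array(c['dist_coeffs']))[0].reshape(-1,2)
def ray(c,uv,z):
    n=cv2.undistortPoints(np.array(uv,float).reshape(-1,1,2),np.array(c['camera_matrix']),np.array(c['dist_coeffs'])).reshape(-1,2)
    d=np.c_[n[:,0],-n[:,1],-np.ones(len(n))]@M(c).T; o=np.array(c['xyz'])
    return o+d*((z-o[2])/d[:,2])[:,None]
def save(c,f,crop=None,s=1):
    im=c['pixels'][:,:,::-1]
    if crop: im=im[crop[1]:crop[3],crop[0]:crop[2]]
    cv2.imwrite('pics/'+f,cv2.resize(im,None,fx=s,fy=s,interpolation=cv2.INTER_CUBIC))
E
python3 - <<'E'
from h import *
for n in ['top','side']:
    c=camera(n); save(c,n+'0.png'); print(n,c['xyz'])
    for t in ['press_table','press_head','plaque','mark','bit_tip','feed_knob','feed_pivot','clamp_pivot','clamp_grip','clamp_foot','press','mallet','chuck_key','gouge','chisel','square','pencil','brush']:
        for r in spotter.landmark_of(t,n)[:3]: print(t,np.round(r['xyz'],3),round(r['conf'],2),px(c,r['xyz']).round().tolist()[0])
print(telemetry.get_obs())
E
```

```text
top [ 0.38377093 -0.0248607   1.70286915]
press_table [ 0.538 -0.038  0.036] 0.62 [334.0, 195.0]
press_head [ 0.538 -0.04   0.166] 0.78 [335.0, 191.0]
plaque [ 0.563 -0.452  0.   ] 0.83 [448.0, 187.0]
plaque [0.495 0.087 0.034] 0.73 [299.0, 208.0]
plaque [ 0.539 -0.036  0.037] 0.51 [333.0, 195.0]
mark [ 0.258 -0.269  0.022] 0.67 [401.0, 273.0]
mark [ 0.616 -0.501  0.027] 0.64 [463.0, 171.0]
feed_knob [0.44  0.029 0.277] 0.86 [313.0, 220.0]
feed_pivot [ 0.446 -0.052  0.216] 0.85 [339.0, 219.0]
clamp_pivot [0.587 0.054 0.09 ] 0.65 [307.0, 180.0]
clamp_pivot [0.332 0.236 0.   ] 0.25 [259.0, 254.0]
clamp_grip [0.617 0.059 0.147] 0.53 [304.0, 169.0]
press [ 0.538 -0.037 -0.   ] 0.79 [334.0, 196.0]
press [0.335 0.233 0.002] 0.49 [260.0, 254.0]
press [0.49  0.018 0.055] 0.46 [318.0, 208.0]
mallet [ 0.734  0.342 -0.005] 0.91 [230.0, 145.0]
chuck_key [ 0.472 -0.105  0.031] 0.55 [353.0, 213.0]
gouge [ 0.359  0.381 -0.001] 0.62 [219.0, 247.0]
chisel [0.336 0.236 0.   ] 0.63 [259.0, 253.0]
square [ 0.526  0.423 -0.002] 0.85 [207.0, 202.0]
pencil [0.797 0.017 0.003] 0.66 [317.0, 126.0]
brush [ 0.
[... 1495 characters left out ...]
 'q': array([-1.42130119e+00,  1.80814468e-01,  1.60700888e+00,  1.66846056e-05,
        1.35378974e+00, -2.06311508e-01]), 'dq': array([-5.73263836e-04,  6.11380921e-04, -2.03832132e-03,  2.49296410e-04,
       -1.89345842e-03,  4.78528706e-05]), 'joint_efforts': array([-1.81979897e-05, -4.44835889e+01, -3.51675510e+01, -3.17267777e-04,
        7.64795896e-04,  6.28453918e-06]), 'eef_pos': array([ 0.2003164 , -0.53899249,  0.23127602]), 'eef_rot': array([-9.97908266e-06,  9.84217215e-01,  1.76964609e-01,  8.43347913e-06]), 'wrist_force': array([-0.41444165, -0.29858047, -0.56823381]), 'torque': array([-0.0023297 ,  0.01145873,  0.04546774]), 'grasp_force': 0.0, 'opening': 1.002434454436015}
```

```bash
python3 - <<'E'
from h import *
a=camera('top'); b=camera('side')
save(a,'t1.png',(270,130,430,250),5); save(b,'s1.png',(240,120,440,270),4)
E
```

```text
(no output)
```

View pics/top0.png

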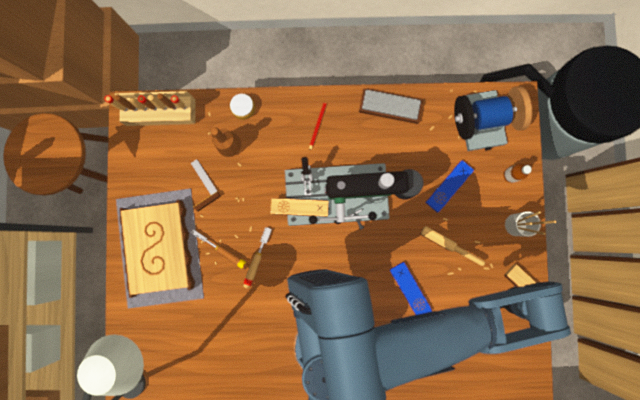

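View pics/s1.png

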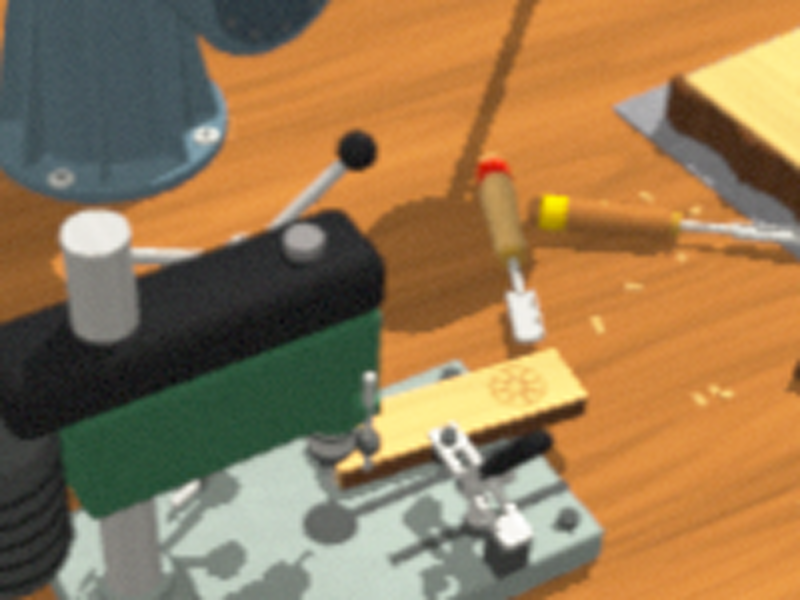

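View pics/t1.png

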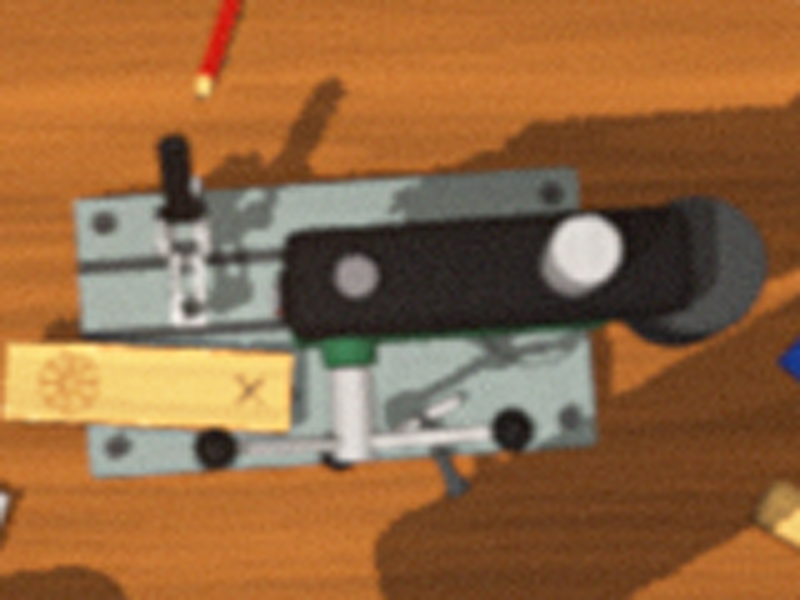

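```bash
python3 - <<'E'
from h import *
a=camera('top'); f=lambda p:np.array(p,float)/5+[270,130]-0.4
C=ray(a,f([(75,200),(577,170),(596,440),(95,475)]),.032); print(C.round(4))
print('table yaws',[np.degrees(np.arctan2(v[1],v[0])).round(1) for v in (C[0]-C[1],C[3]-C[2])],'want 90+yaw')
th=np.mean([np.arctan2(*(v[::-1])) for v in (C[0]-C[1],C[3]-C[2])])-np.pi/2
# centre of table is press (0,-10)
Rz=R.from_euler('z',th).as_matrix()
print('yaw',th,'spindle',C.mean(0)+Rz@[0,.01,0])
P=ray(a,f([(250,390),(70,383),(5,345),(295,353),(292,430),(3,418)]),.054); print(P.round(4))
v=P[1]-P[0]; print('plaque yaw',np.arctan2(v[1],v[0])-np.pi/2, 'edges',[np.arctan2(w[1],w[0])-np.pi/2 for w in (P[2]-P[3],P[5]-P[4])])
E
```

```text
[[ 0.6327  0.1361  0.032 ]
 [ 0.6467 -0.2225  0.032 ]
 [ 0.454  -0.2303  0.032 ]
 [ 0.436   0.1243  0.032 ]]
table yaws [np.float64(92.2), np.float64(92.9)] want 90+yawTraceback (most recent call last):
  File "<stdin>", line 5, in <module>
TypeError: return arrays must be of ArrayType
```

```bash
python3 - <<'E'
from h import *
a=camera('top'); f=lambda p:np.array(p,float)/5+[270,130]-0.4
C=ray(a,f([(75,200),(577,170),(596,440),(95,475)]),.032)
th=.0445; Rz=R.from_euler('z',th).as_matrix()
print('spindle',C.mean(0)+Rz@[0,.01,0])
P=ray(a,f([(250,390),(70,383),(5,345),(295,353),(292,430),(3,418)]),.054); print(P.round(4))
for w in (P[1]-P[0],P[2]-P[3],P[5]-P[4]): print('plaque yaw',np.arctan2(w[1],w[0])-np.pi/2)
o=telemetry.get_obs(); q=o['eef_rot']; print(R.from_quat([q[1],q[2],q[3],q[0]]).as_matrix().round(3))
E
```

```text
spindle [ 0.54190218 -0.03807445  0.032     ]
[[ 0.4927  0.013   0.054 ]
 [ 0.5001  0.1391  0.054 ]
 [ 0.5278  0.1845  0.054 ]
 [ 0.5181 -0.019   0.054 ]
 [ 0.4642 -0.0158  0.054 ]
 [ 0.4765  0.1864  0.054 ]]
plaque yaw -0.058543367006534064
plaque yaw -0.047639389579371194
plaque yaw -0.060744834854840946
[[ 0.937  0.348  0.   ]
 [ 0.348 -0.937 -0.   ]
 [ 0.     0.    -1.   ]]
```

Call:
send_rows:
  series:
    - [[0, 0, 10], [20, 60, 60], -1]
    - [[0, 0, 20], [50, 120, 100], -1]
    - [[0, 0, 30], [80, 180, 150], -1]
    - [[0, 0, 40], [110, 240, 180], -1]
    - [[0, 0, 50], [135, 300, 180], -1]
    - [[0, 0, 60], [155, 360, 180], -1]
    - [[0, 0, 66.4], [175, 420, 180], -1]
    - [[0, 0, 66.4], [190, 480, 180], -1]
    - [[0, 0, 66.4], [205, 540, 180], -1]
    - [[0, 0, 66.4], [220, 590, 180], -1]

```text
time_s: 3.35
eef_pos: [0.4046, -0.0016, 0.4111]
eef_rot: [0.001, 0.727, 0.687, 0.0]
wrist_force: [2.1, -1.4, -0.2]
opening: 1.001
grasp_force: 0.0
```

```bash
python3 - <<'E'
from h import *
o=telemetry.get_obs(); q=o['eef_rot']; m=R.from_quat([q[1],q[2],q[3],q[0]]).as_matrix()
print(o['time_s'],o['eef_pos'],o['q'],m.round(3)); print('yaw of y',np.degrees(np.arctan2(m[1,1],m[0,1])))
E
```

```text
3.35 [ 0.40464113 -0.00164616  0.41113734] [-2.99427413e-01 -3.13070160e-01  1.71969543e+00 -4.65624506e-05
  1.73332450e+00 -2.43079672e-01] [[ 0.056  0.998  0.002]
 [ 0.998 -0.056 -0.001]
 [-0.     0.002 -1.   ]]
yaw of y -3.228901637455407
```

Call:
send_rows:
  series:
    - [[0, 0, 0], [40, 50, 0], -1]
    - [[0, 0, 0], [80, 110, 0], -1]
    - [[0, 0, 0], [80, 110, -60], -1]
    - [[0, 0, 0], [80, 110, -120], -1]
    - [[0, 0, 0], [80, 110, -160], -1]
    - [[0, 0, 0], [80, 110, -160], -1]
    - [[0, 0, 0], [80, 110, -160], -1]

```text
time_s: 4.22
eef_pos: [0.4856, 0.1063, 0.2527]
eef_rot: [0.001, 0.727, 0.687, 0.001]
wrist_force: [1.1, -0.3, 1.4]
opening: 0.997
grasp_force: 0.0
```

```bash
python3 - <<'E'
from h import *
c=camera('wrist'); save(c,'w1.png')
for t in ['plaque','mark','clamp_grip','clamp_pivot','bit_tip','clamp_foot','feed_knob']:
    for r in spotter.landmark_of(t,'wrist')[:2]: print(t,np.round(r['xyz'],4),round(r['conf'],2),px(c,r['xyz']).round().tolist()[0])
print(c['xyz'],telemetry.get_obs()['eef_pos'])
E
```

```text
plaque [0.4979 0.0839 0.0344] 0.93 [327.0, 192.0]
plaque [0.587  0.0557 0.0895] 0.69 [416.0, 228.0]
mark [0.4875 0.0155 0.0538] 0.92 [321.0, 253.0]
mark [ 8.047e-01  1.150e-02 -3.000e-04] 0.47 [555.0, 225.0]
clamp_grip [0.6166 0.0553 0.1473] 0.9 [471.0, 251.0]
bit_tip [ 0.5425 -0.0354  0.0767] 0.65 [371.0, 299.0]
clamp_foot [0.5438 0.0548 0.0596] 0.62 [370.0, 221.0]
clamp_foot [ 0.4753 -0.1042  0.0299] 0.18 [316.0, 325.0]
[0.48937795 0.18152888 0.39574281] [0.48481383 0.10627637 0.25132225]
```

View pics/w1.png

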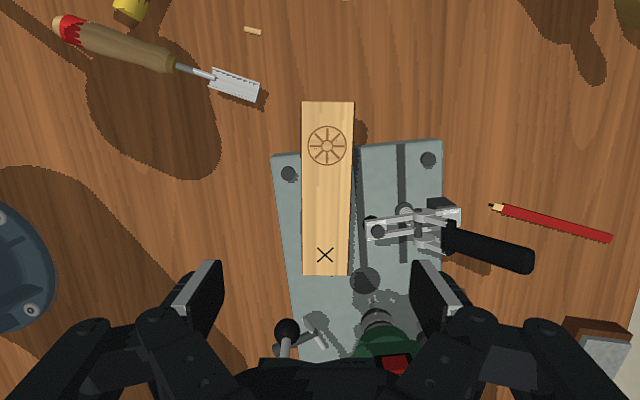

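```bash
python3 - <<'E'
from h import *
c=camera('wrist')
P=ray(c,[(325,255),(327,146),(303,102),(354,103),(349,275),(304,275)],.054); print(P.round(4))
w=P[1]-P[0]; print('yaw',np.arctan2(w[1],w[0])-np.pi/2, np.linalg.norm(w))
C=ray(c,[(272,156),(441,139)],.032); print(C.round(4)); w=C[1]-C[0]; print('table yaw',np.arctan2(w[1],w[0]))
E
```

```text
[[ 0.4907  0.0134  0.054 ]
 [ 0.4988  0.1399  0.054 ]
 [ 0.4764  0.1858  0.054 ]
 [ 0.5282  0.1819  0.054 ]
 [ 0.5182 -0.0147  0.054 ]
 [ 0.4643 -0.0116  0.054 ]]
yaw -0.0639592719625468 0.12683745155596973
[[0.4365 0.1295 0.032 ]
 [0.6278 0.1382 0.032 ]]
table yaw 0.04539302517339993
```

Call:
send_rows:
  series:
    - [[0, 0, 0], [15, 56, 0], -1]
    - [[0, 0, 0], [15, 56, -50], -1]
    - [[0, 0, 0], [15, 56, -100], -1]
    - [[0, 0, 0], [15, 56, -140], -1]
    - [[0, 0, 0], [15, 56, -170], -1]
    - [[0, 0, 0], [15, 56, -195], -1]
    - [[0, 0, 0], [15, 56, -214], -1]
    - [[0, 0, 0], [15, 56, -214], -1]
    - [[0, 0, 0], [15, 56, -214], -1]

```text
time_s: 5.8
eef_pos: [0.5001, 0.1624, 0.0374]
eef_rot: [0.0, 0.727, 0.687, 0.0]
wrist_force: [0.1, -0.4, -0.4]
opening: 1.001
grasp_force: 0.0
```

Call:
send_rows:
  series:
    - [[0, 0, 0], [0, 0, 0], 0]
    - [[0, 0, 0], [0, 0, 0], 0.5]
    - [[0, 0, 0], [0, 0, 0], 1]
    - [[0, 0, 0], [0, 0, 0], 1]
    - [[0, 0, 0], [0, 0, 0], 1]
    - [[0, 0, 0], [0, 0, 0], 1]

```text
time_s: 6.55
eef_pos: [0.5003, 0.1625, 0.0378]
eef_rot: [0.001, 0.727, 0.687, 0.001]
wrist_force: [-1.2, 0.2, 6.3]
opening: 0.655
grasp_force: 62.7
```

```bash
python3 - <<'E'
from h import *
c=camera('wrist'); save(c,'w2.png')
for n in ['wrist','side']:
  if n=='side': c=camera(n)
  for t in ['plaque','mark','bit_tip','press_table']:
    for r in spotter.landmark_of(t,n)[:2]: print(n,t,np.round(r['xyz'],4),round(r['conf'],2),px(c,r['xyz']).round().tolist()[0])
E
```

```text
side plaque [0.4971 0.0838 0.03  ] 0.86 [352.0, 227.0]
side plaque [ 0.5589 -0.455  -0.0009] 0.75 [180.0, 318.0]
side mark [ 0.6183 -0.5021  0.0206] 0.89 [165.0, 339.0]
side mark [0.4915 0.0108 0.0548] 0.62 [330.0, 228.0]
side bit_tip [ 0.5415 -0.0353  0.0746] 0.42 [323.0, 240.0]
side press_table [ 0.5429 -0.0396  0.0294] 0.84 [322.0, 252.0]
```

View pics/w2.png

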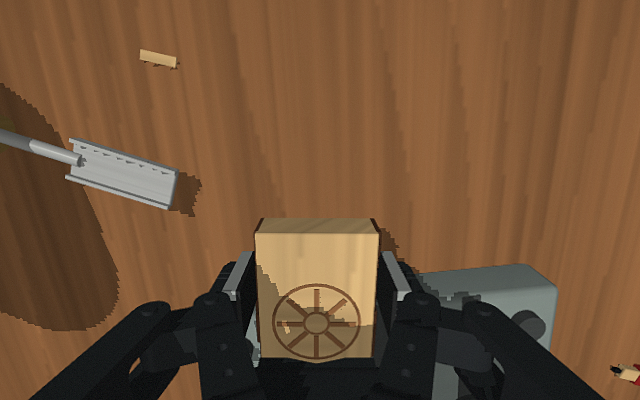

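Call:
send_rows:
  series:
    - [[0, 0, 1], [5, -7, 0], 1]
    - [[0, 0, 2], [10, -14, 0], 1]
    - [[0, 0, 3], [15, -22, 0], 1]
    - [[0, 0, 4], [21, -30, 0], 1]
    - [[0, 0, 5], [27, -39, 0], 1]
    - [[0, 0, 6], [31, -45, 0], 1]
    - [[0, 0, 6], [34, -49, 0], 1]
    - [[0, 0, 6], [34, -49, 0], 1]
    - [[0, 0, 6], [34, -49, 0], 1]

```text
time_s: 8.18
eef_pos: [0.5346, 0.114, 0.0383]
eef_rot: [0.0, 0.69, 0.724, 0.001]
wrist_force: [-0.9, 3.8, 7.9]
opening: 0.656
grasp_force: 63.0
```

```bash
python3 - <<'E'
from h import *
c=camera('side'); save(c,'s2.png',(290,190,390,265),8)
print(px(c,[[.541,-.036,.054],[.541,-.036,.074]]))
for t in ['plaque','mark','bit_tip','press_table','chuck_key']:
    for r in spotter.landmark_of(t,'side')[:3]: print(t,np.round(r['xyz'],4),round(r['conf'],2),px(c,r['xyz']).round().tolist()[0])
c=camera('wrist'); save(c,'w3.png')
E
```

```text
[[322.78717441 245.19024141]
 [322.84076217 240.51131442]]
plaque [0.5372 0.0386 0.0294] 0.68 [345.0, 241.0]
plaque [ 0.193  -0.3008  0.0016] 0.56 [201.0, 209.0]
plaque [ 0.5601 -0.4541  0.0012] 0.56 [181.0, 317.0]
mark [ 0.5416 -0.0415  0.0516] 0.9 [321.0, 247.0]
mark [ 0.6175 -0.5019  0.0208] 0.77 [165.0, 339.0]
mark [ 0.5427 -0.038   0.0028] 0.73 [322.0, 257.0]
bit_tip [ 0.5411 -0.0384  0.0741] 0.44 [322.0, 241.0]
press_table [ 0.5412 -0.0396  0.0315] 0.57 [322.0, 251.0]
chuck_key [ 0.4733 -0.107   0.0316] 0.58 [290.0, 242.0]
chuck_key [ 0.4478 -0.0572  0.2157] 0.53 [301.0, 185.0]
```

View pics/s2.png

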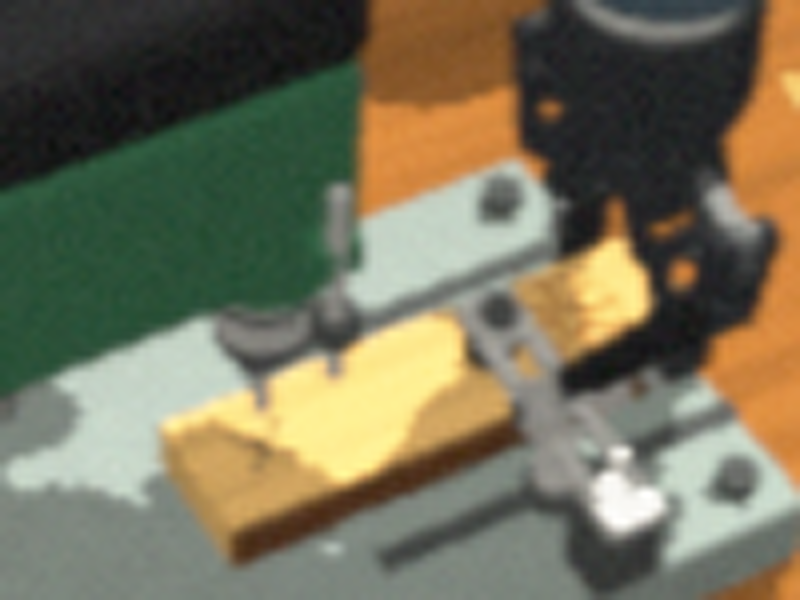

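Call:
send_rows:
  series:
    - [[0, 0, 0], [0, 0, 0], -0.6]
    - [[0, 0, 0], [0, 0, 0], -1]
    - [[0, 0, 0], [0, 0, 0], -1]
    - [[0, 0, 0], [0, 2, 30], -1]
    - [[0, 0, 0], [0, 10, 70], -1]
    - [[-10, 0, 0], [0, 15, 110], -1]
    - [[-15, 0, 0], [0, 15, 130], -1]
    - [[-15, 0, 0], [0, 15, 130], -1]
    - [[-15, 0, 0], [0, 15, 130], -1]

```text
time_s: 9.65
eef_pos: [0.5327, 0.1281, 0.1652]
eef_rot: [0.089, 0.684, 0.718, -0.095]
wrist_force: [-0.3, 0.7, 0.3]
opening: 0.999
grasp_force: 0.0
```

```bash
python3 - <<'E'
from h import *
c=camera('wrist'); save(c,'w4.png',(190,100,450,300),3); print(c['xyz'])
print(px(c,[[.541,-.036,.054],[.541,-.036,.074]]))
for t in ['plaque','mark','bit_tip','clamp_grip','clamp_pivot','clamp_foot']:
    for r in spotter.landmark_of(t,'wrist')[:2]: print(t,np.round(r['xyz'],4),round(r['conf'],2),px(c,r['xyz']).round().tolist()[0])
E
```

```text
[0.52922467 0.23758374 0.28410661]
[[317.88176602 306.7705899 ]
 [317.70567169 322.51929485]]
plaque [0.5392 0.0344 0.0301] 0.62 [320.0, 241.0]
mark [ 0.2603 -0.2713  0.021 ] 0.76 [130.0, 382.0]
bit_tip [ 0.5379 -0.0355  0.0777] 0.97 [315.0, 325.0]
clamp_grip [ 0.4735 -0.1107  0.0343] 0.2 [261.0, 332.0]
clamp_pivot [0.5893 0.054  0.0883] 0.62 [381.0, 269.0]
clamp_foot [0.5393 0.0537 0.0651] 0.57 [321.0, 249.0]
```

View pics/w4.png

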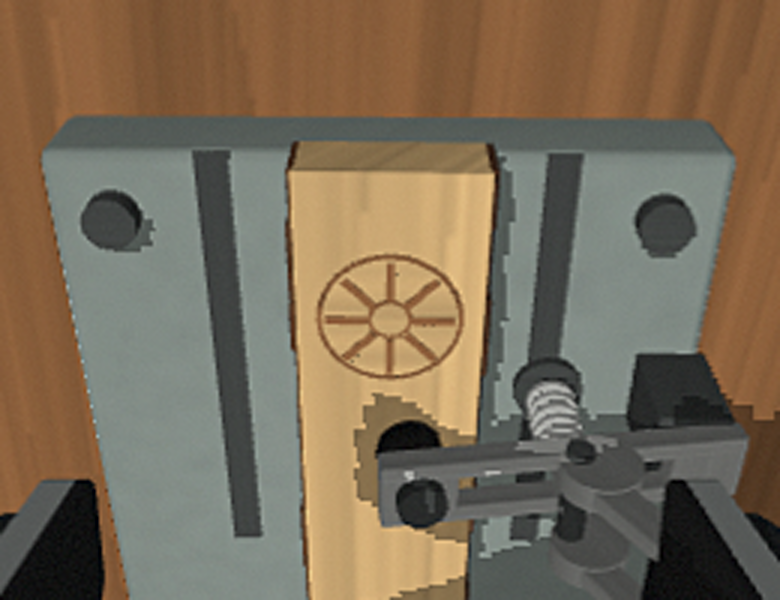

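```bash
python3 - <<'E'
from h import *
c=camera('wrist'); save(c,'w5.png',(270,270,370,345),8)
E
```

```text
(no output)
```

View pics/w5.png

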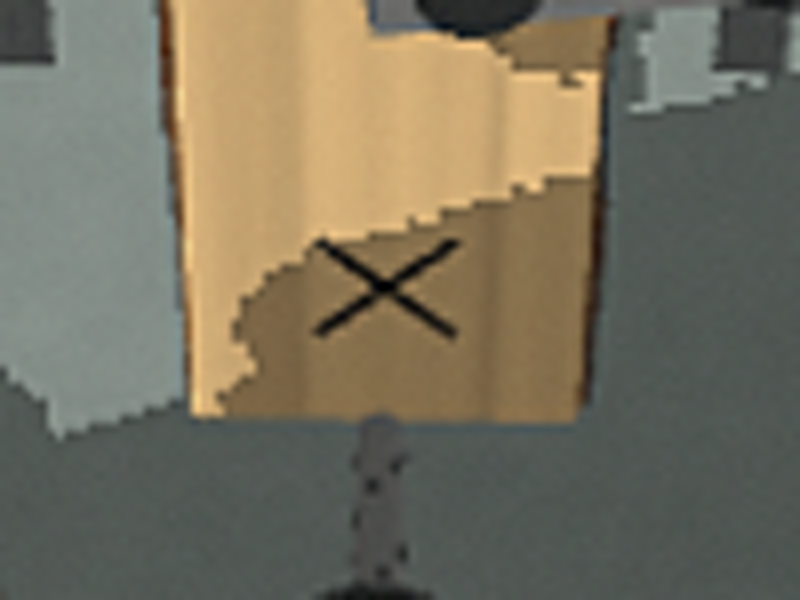

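```bash
python3 - <<'E'
from h import *
c=camera('wrist')
f=lambda u,v:[(u+.5)/8+270-.5,(v+.5)/8+270-.5]
m=ray(c,[f(386,287)],.054)[0]; b=ray(c,[f(379,416)],.074)[0]; r=ray(c,[(190+390/3,100+320/3)],.054)[0]
print(m,b,'need',b-m,'ros',r,'yaw',np.arctan2((r-m)[1],(r-m)[0])-np.pi/2,np.linalg.norm(r-m))
E
```

```text
[ 0.54169652 -0.03576329  0.054     ] [ 0.54099222 -0.03654099  0.074     ] need [-0.0007043 -0.0007777  0.02     ] ros [0.53733745 0.0897666  0.054     ] yaw 0.03471142012469142 0.12560555420211655
```

Call:
send_rows:
  series:
    - [[5, 0, 0], [0, 0, 40], 1]
    - [[10, 0, 0], [0, 0, 75], 1]
    - [[15, 0, 0], [0, 0, 75], 1]
    - [[15, 0, 0], [20, -40, 75], 1]
    - [[15, 0, 0], [43, -72, 75], 1]
    - [[15, 0, 0], [43, -72, 75], 1]
    - [[15, 0, 0], [43, -72, 75], 1]

```text
time_s: 10.98
eef_pos: [0.5761, 0.0566, 0.2414]
eef_rot: [-0.0, 0.69, 0.724, -0.0]
wrist_force: [-0.3, 0.6, 0.4]
opening: 0.001
grasp_force: 0.0
```

```bash
python3 - <<'E'
from h import *
c=camera('side')
for n in ['side','top']:
  if n=='top': camera('top')
  for t in ['clamp_grip','clamp_pivot']:
    for r in spotter.landmark_of(t,n)[:1]: print(t,np.round(r['xyz'],4),round(r['conf'],2))
o=telemetry.get_obs(); print(o['eef_pos'],o['eef_rot'],o['opening'])
E
```

```text
clamp_grip [ 0.5438 -0.0347  0.0759] 0.61
clamp_pivot [0.5849 0.0533 0.0866] 0.71
clamp_grip [ 0.733   0.3403 -0.0017] 0.41
clamp_pivot [0.5869 0.0514 0.0927] 0.9
[0.57622615 0.05711448 0.24174943] [1.08290699e-05 6.89291809e-01 7.24483815e-01 6.40248926e-05] 0.0009188192074243036
```

Call:
send_rows:
  series:
    - [[0, 0, 0], [2, -1, -40], 1]
    - [[0, 0, 0], [4, -1, -80], 1]
    - [[0, 0, 0], [14, -1, -80], 1]
    - [[0, 0, 0], [24, -1, -83], 1]
    - [[0, 0, 0], [31, -1, -86], 1]
    - [[0, 0, 0], [37, -1, -90], 1]
    - [[0, 0, 0], [44, -1, -95], 1]
    - [[0, 0, 0], [44, -1, -95], 1]

```text
time_s: 12.28
eef_pos: [0.6209, 0.0553, 0.1464]
eef_rot: [0.0, 0.69, 0.724, 0.0]
wrist_force: [0.3, 0.3, -0.4]
opening: 0.003
grasp_force: 0.0
```

Call:
send_rows:
  series:
    - [[0, 0, 0], [5.5, 0, -5], 1]
    - [[0, 0, 0], [11, 0, -10], 1]
    - [[0, 0, 0], [15.5, 0, -16], 1]
    - [[0, 0, 0], [19, 0, -22.5], 1]
    - [[0, 0, 0], [22, 0, -29], 1]
    - [[0, 0, 0], [24.5, 0, -36], 1]

```text
time_s: 13.02
eef_pos: [0.6463, 0.0554, 0.1109]
eef_rot: [0.001, 0.69, 0.724, 0.001]
wrist_force: [2.1, 2.0, 5.9]
opening: -0.003
grasp_force: 2.7
```

```bash
python3 - <<'E'
from h import *
c=camera('side'); save(c,'s3.png',(310,180,400,260),7)
for t in ['clamp_grip','clamp_pivot']:
    for r in spotter.landmark_of(t,'side')[:2]: print(t,np.round(r['xyz'],4),round(r['conf'],2))
E
```

```text
clamp_grip [0.6437 0.0581 0.1123] 0.77
clamp_pivot [0.5871 0.0535 0.0861] 0.76
clamp_pivot [ 0.7297  0.3393 -0.0017] 0.32
```

View pics/s3.png

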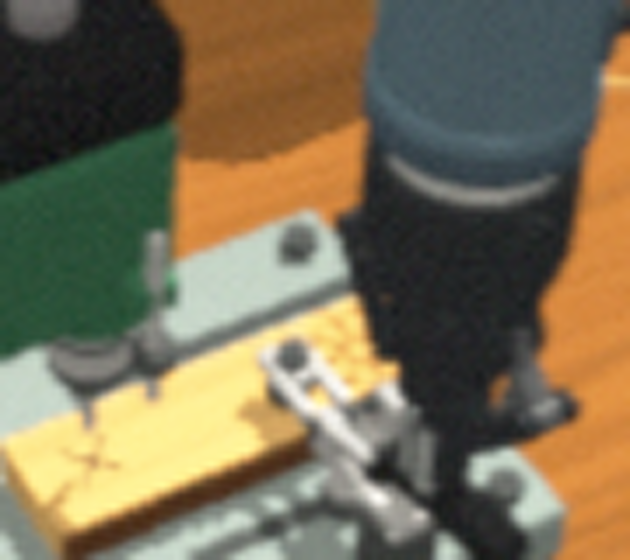

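Call:
send_rows:
  series:
    - [[0, 0, 0], [1, 0, -4], 1]
    - [[0, 0, 0], [2, 0, -8], 1]
    - [[0, 0, 0], [3, 0, -12], 1]
    - [[0, 0, 0], [3, 0, -15], 1]
    - [[0, 0, 0], [3, 0, -15], 1]

```text
time_s: 13.8
eef_pos: [0.6477, 0.0552, 0.101]
eef_rot: [0.0, 0.689, 0.724, -0.001]
wrist_force: [-19.0, -0.2, 36.3]
opening: 0.001
grasp_force: 19.2
```

```bash
python3 - <<'E'
from h import *
c=camera('side')
for t in ['clamp_grip','clamp_pivot']:
    for r in spotter.landmark_of(t,'side')[:2]: print(t,np.round(r['xyz'],4),round(r['conf'],2))
E
```

```text
clamp_grip [ 0.8004  0.0195 -0.0047] 0.29
clamp_pivot [ 0.5418 -0.0366  0.0572] 0.68
clamp_pivot [0.4426 0.027  0.2752] 0.32
```

Call:
send_rows:
  series:
    - [[0, 0, 0], [-3, 0, 5], 1]
    - [[0, 0, 0], [-5, 0, 20], 1]
    - [[0, 0, 0], [-5, 20, 70], 1]
    - [[0, 0, 0], [-5, 60, 110], 1]
    - [[0, 0, 0], [-25, 110, 110], 1]
    - [[0, 0, 0], [-40, 120, 110], 1]
    - [[0, 0, 0], [-40, 120, 110], 1]
    - [[0, 0, 0], [-40, 120, 110], 1]

```text
time_s: 14.95
eef_pos: [0.6083, 0.174, 0.2052]
eef_rot: [-0.0, 0.69, 0.724, -0.0]
wrist_force: [0.5, -0.2, 0.5]
opening: -0.003
grasp_force: 0.0
```

```bash
python3 - <<'E'
from h import *
for n in ['side','top','wrist']:
  c=camera(n)
  print(n,px(c,[.541,-.036,.054]))
  for t in ['clamp_grip','clamp_pivot','clamp_foot','mark','bit_tip','feed_knob','feed_pivot','plaque']:
    for r in spotter.landmark_of(t,n)[:1]: print(t,np.round(r['xyz'],4),round(r['conf'],2))
E
```

```text
side [[322.78717441 245.19024141]]
clamp_grip [0.6494 0.0603 0.1039] 0.66
clamp_pivot [0.587  0.054  0.0878] 0.94
mark [ 0.6174 -0.5012  0.0194] 0.87
bit_tip [ 0.5437 -0.0384  0.0749] 0.63
feed_knob [0.4435 0.0305 0.2749] 0.7
feed_pivot [ 0.4496 -0.0578  0.2164] 0.89
plaque [0.5383 0.0376 0.0315] 0.75
top [[333.33217967 193.57776401]]
clamp_grip [0.6521 0.0609 0.1036] 0.81
clamp_pivot [0.5881 0.0531 0.0903] 0.83
mark [ 0.2595 -0.2667  0.0217] 0.68
feed_knob [0.4416 0.0303 0.2764] 0.57
feed_pivot [ 0.445  -0.0561  0.2159] 0.87
plaque [0.5371 0.0395 0.0366] 0.86
wrist [[248.63807264 363.43683599]]
clamp_foot [0.5423 0.0513 0.0519] 0.38
plaque [0.5381 0.039  0.0307] 0.65
```

Call:
send_rows:
  series:
    - [[0, 0, 0], [35, -57, 0], 1]
    - [[0, 0, 0], [70, -114, 0], 1]
    - [[0, 0, 0], [70, -114, -40], 1]
    - [[0, 0, 0], [70, -114, -80], 1]
    - [[0, 0, 0], [70, -114, -88], 1]
    - [[0, 0, 0], [70, -114, -92], 1]
    - [[0, 0, 0], [70, -114, -96], 1]
    - [[0, 0, 0], [70, -114, -99], 1]
    - [[0, 0, 0], [70, -114, -99], 1]

```text
time_s: 17.42
eef_pos: [0.6783, 0.0615, 0.1073]
eef_rot: [0.0, 0.69, 0.724, 0.0]
wrist_force: [0.8, 0.1, 0.1]
opening: 0.002
grasp_force: 0.0
```

Call:
send_rows:
  series:
    - [[0, 0, 0], [0, 0, -2], 1]
    - [[0, 0, 0], [0, 0, -4], 1]
    - [[0, 0, 0], [0, 0, -5], 1]
    - [[0, 0, 0], [0, 0, -5], 1]

```text
time_s: 17.92
eef_pos: [0.6787, 0.0614, 0.1047]
eef_rot: [0.001, 0.69, 0.724, 0.001]
wrist_force: [-6.5, 0.1, 13.2]
opening: -0.001
grasp_force: 7.4
```

Call:
send_rows:
  series:
    - [[0, 0, 0], [0, 0, -1], 1]
    - [[0, 0, 0], [0, 0, -3], 1]
    - [[0, 0, 0], [0, 0, -3], 1]

```text
time_s: 18.3
eef_pos: [0.6791, 0.0614, 0.1042]
eef_rot: [0.001, 0.69, 0.724, 0.001]
wrist_force: [-12.5, 0.3, 26.5]
opening: -0.003
grasp_force: 14.0
```

Call:
send_rows:
  series:
    - [[0, 0, 0], [0, 0, 60], 1]
    - [[0, 0, 0], [0, 0, 120], 1]
    - [[0, 0, 0], [0, 0, 180], 1]
    - [[0, 0, 0], [-30, 0, 235], 1]
    - [[0, 0, 0], [-80, 0, 245], 1]
    - [[0, 0, 0], [-140, -10, 245], 1]
    - [[0, 0, 0], [-195, -20, 245], 1]
    - [[0, 0, 0], [-235, -30, 245], 1]
    - [[0, 0, 0], [-235, -30, 245], 1]
    - [[0, 0, 0], [-235, -30, 245], 1]

```text
time_s: 19.55
eef_pos: [0.4436, 0.0313, 0.3442]
eef_rot: [0.001, 0.69, 0.724, 0.001]
wrist_force: [0.9, 0.2, 0.0]
opening: -0.001
grasp_force: 0.0
```

```bash
python3 - <<'E'
from h import *
for n in ['side','top']:
  c=camera(n)
  for t in ['clamp_grip','clamp_pivot','mark','feed_knob','feed_pivot','plaque']:
    for r in spotter.landmark_of(t,n)[:1]: print(t,np.round(r['xyz'],4),round(r['conf'],2))
print(telemetry.get_obs()['eef_pos'])
E
```

```text
clamp_grip [0.6484 0.0594 0.1033] 0.73
clamp_pivot [0.5882 0.0553 0.0836] 0.94
mark [ 0.5442 -0.0376  0.0552] 0.87
feed_knob [0.4443 0.0282 0.2733] 0.69
feed_pivot [ 0.4498 -0.0571  0.2189] 0.85
plaque [0.5389 0.0355 0.0335] 0.76
clamp_grip [0.6548 0.0594 0.1011] 0.6
clamp_pivot [0.5885 0.0518 0.09  ] 0.76
mark [ 0.2583 -0.2649  0.0232] 0.81
feed_pivot [ 0.4484 -0.0553  0.2164] 0.63
plaque [ 5.636e-01 -4.557e-01  2.000e-04] 0.98
[0.44303027 0.0313449  0.34364923]
```

Call:
send_rows:
  series:
    - [[0, 0, 0], [0, 0, -40], 1]
    - [[0, 0, 0], [0, 2, -55], 1]
    - [[0, 0, 0], [0, 6, -64], 1]
    - [[0, 0, 0], [0, 10, -73], 1]
    - [[0, 0, 0], [0, 13, -83], 1]
    - [[0, 0, 0], [-1, 16, -93], 1]
    - [[0, 0, 0], [-1, 18, -104], 1]
    - [[0, 0, 0], [-1, 19, -114], 1]
    - [[0, 0, 0], [-1, 18, -125], 1]
    - [[0, 0, 0], [-1, 17, -130], 1]

```text
time_s: 21.5
eef_pos: [0.4415, 0.0482, 0.2126]
eef_rot: [-0.001, 0.69, 0.724, -0.0]
wrist_force: [-0.9, 1.4, 3.0]
opening: -0.0
grasp_force: 1.5
```

```bash
python3 - <<'E'
from h import *
for n in ['side']:
  c=camera(n)
  for t in ['mark','feed_knob','bit_tip','feed_pivot']:
    for r in spotter.landmark_of(t,n)[:1]: print(t,np.round(r['xyz'],4),round(r['conf'],2))
print(telemetry.get_obs()['eef_pos'])
E
```

```text
mark [ 0.6153 -0.4998  0.019 ] 0.97
feed_knob [0.4418 0.0459 0.1986] 0.47
bit_tip [ 0.5429 -0.0372  0.059 ] 0.55
feed_pivot [ 0.4492 -0.0568  0.2171] 0.58
[0.44166751 0.04814153 0.21366487]
```

Call:
send_rows:
  series:
    - [[0, 0, 0], [0, -1, -5], 1]
    - [[0, 0, 0], [0, -2, -10], 1]
    - [[0, 0, 0], [0, -3, -14], 1]
    - [[0, 0, 0], [0, -4, -17], 1]
    - [[0, 0, 0], [0, -4, -19], 1]
    - [[0, 0, 0], [0, -4, -19], 1]

```text
time_s: 22.5
eef_pos: [0.4422, 0.044, 0.1948]
eef_rot: [0.0, 0.69, 0.724, -0.0]
wrist_force: [-0.3, 0.4, 5.3]
opening: -0.001
grasp_force: 2.1
```

Force is just rising; press a little more.

Call:
send_rows:
  series:
    - [[0, 0, 0], [0, -0.5, -2], 1]
    - [[0, 0, 0], [0, -1, -4], 1]
    - [[0, 0, 0], [0, -1, -4], 1]
    - [[0, 0, 0], [0, -1, -4], 1]

```text
time_s: 23.0
eef_pos: [0.4423, 0.0433, 0.1916]
eef_rot: [0.0, 0.69, 0.724, 0.0]
wrist_force: [-2.1, 1.8, 9.4]
opening: 0.002
grasp_force: 4.9
```

Call:
send_rows:
  series:
    - [[0, 0, 0], [0, -0.5, -3], 1]
    - [[0, 0, 0], [0, -1, -5], 1]
    - [[0, 0, 0], [0, -1, -5], 1]
    - [[0, 0, 0], [0, -1, -5], 1]

```text
time_s: 23.5
eef_pos: [0.4425, 0.0426, 0.1882]
eef_rot: [0.0, 0.69, 0.724, 0.0]
wrist_force: [-7.6, 3.5, 22.6]
opening: -0.001
grasp_force: 11.4
```

```bash
python3 - <<'E'
from h import *
c=camera('side')
for t in ['feed_knob','bit_tip','clamp_grip','plaque']:
    for r in spotter.landmark_of(t,'side')[:1]: print(t,np.round(r['xyz'],4),round(r['conf'],2))
o=telemetry.get_obs();print(o['eef_pos'],o['wrist_force'])
E
```

```text
feed_knob [ 0.7306  0.3414 -0.0017] 0.71
bit_tip [ 0.539  -0.0382  0.0536] 0.32
clamp_grip [0.6515 0.0596 0.1021] 0.91
plaque [ 0.1936 -0.3024 -0.0004] 0.91
[0.44250368 0.04254158 0.18823053] [-7.23771586  3.29402066 22.9035932 ]
```

Call:
send_rows:
  series:
    - [[0, 0, 0], [0, 2, 12], 1]
    - [[0, 0, 0], [0, 4, 24], 1]
    - [[0, 0, 0], [0, 6, 36], 1]
    - [[0, 0, 0], [0, 6, 48], 1]
    - [[0, 0, 0], [0, 4, 62], 1]
    - [[0, 0, 0], [0, 0, 76], 1]
    - [[0, 0, 0], [0, -6, 92], 1]
    - [[0, 0, 0], [0, -12, 108], 1]
    - [[0, 0, 0], [0, -12, 140], 1]
    - [[0, 0, 0], [0, -12, 180], 1]

```text
time_s: 25.0
eef_pos: [0.4414, 0.0301, 0.3664]
eef_rot: [-0.001, 0.69, 0.724, -0.0]
wrist_force: [1.2, -0.6, 0.6]
opening: 0.004
grasp_force: 0.0
```

Call:
send_rows:
  series:
    - [[0, 0, 0], [0, 40, 10], 1]
    - [[-5, 0, 0], [30, 80, 0], -1]
    - [[-10, 0, 0], [60, 100, -50], -1]
    - [[-15, 0, 0], [92, 100, -100], -1]
    - [[-15, 0, 0], [92, 100, -150], -1]
    - [[-15, 0, 0], [92, 100, -170], -1]
    - [[-15, 0, 0], [92, 100, -170], -1]
    - [[-15, 0, 0], [92, 100, -170], -1]

```text
time_s: 26.0
eef_pos: [0.5355, 0.1301, 0.1985]
eef_rot: [0.091, 0.684, 0.718, -0.093]
wrist_force: [-0.8, 0.5, 0.4]
opening: 1.0
grasp_force: 0.0
```

```bash
python3 - <<'E'
from h import *
for n in ['side','top','wrist']:
  c=camera(n)
  for t in ['clamp_grip','mark','feed_knob','bit_tip']:
    for r in spotter.landmark_of(t,n)[:1]: print(t,np.round(r['xyz'],4),round(r['conf'],2))
u,v=px(c,[.541,-.036,.06])[0].astype(int); print(u,v)
x0,y0=max(0,min(500,u-60)),max(0,min(290,v-70)); print(x0,y0)
save(c,'w6.png',(x0,y0,x0+140,y0+110),5)
o=telemetry.get_obs();print(o['eef_pos'],o['wrist_force'])
E
```

```text
clamp_grip [0.6497 0.0577 0.1047] 0.69
mark [ 0.6182 -0.5044  0.021 ] 0.95
feed_knob [0.4424 0.0282 0.2745] 0.47
bit_tip [ 0.5402 -0.0393  0.0724] 0.64
clamp_grip [0.6544 0.0578 0.103 ] 0.57
mark [ 0.2584 -0.2677  0.0218] 0.88
feed_knob [0.4432 0.026  0.2723] 0.94
clamp_grip [0.6516 0.0575 0.1028] 0.67
mark [ 0.5379 -0.0322  0.0526] 0.88
bit_tip [ 0.539  -0.0375  0.0743] 0.59
316 290
256 220
[0.53395677 0.13036293 0.19556427] [ 0.00781651  0.03529166 -0.05164185]
```

View pics/w6.png

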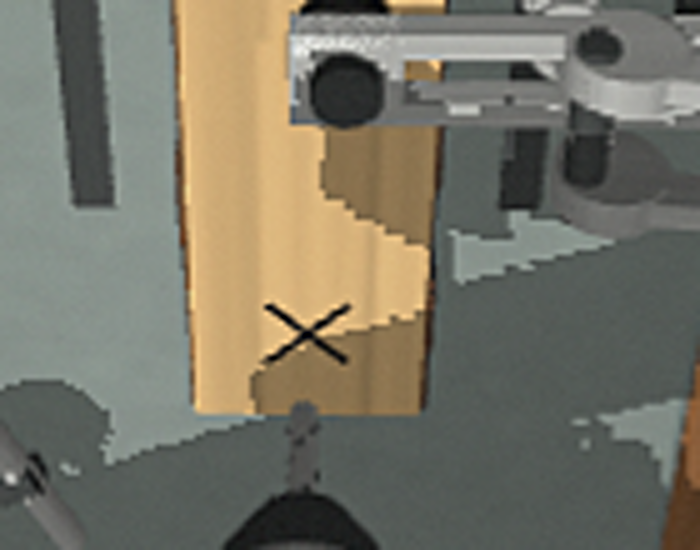

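```bash
python3 - <<'E'
from h import *
c=camera('wrist'); f=lambda u,v:[(u+.5)/5+256-.5,(v+.5)/5+220-.5]
m=ray(c,[f(307,333)],.054)[0]; b=ray(c,[f(302,404)],.074)[0]; print(b-m)
o=telemetry.get_obs(); print(o['wrist_force'],o['time_s'])
print(ctrl.hand_in() if abs(b-m)[:2].max()<.003 else 'check')
E
```

```text
[-0.00086683 -0.00098363  0.02      ]
[-0.26991612 -0.32941764 -0.01662729] 26.8
the job is handed in; nothing more can be done
None
```

The job is handed in at 26.8 s: the cross measures about 1.3 mm from right under the bit's point, the clamp lever is down at its stop (only its position could be checked, not the foot's force), the bit was brought down onto the cross, and the handle is back up; no verdict came back.

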